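# Unfold the crank and clamp the palm bar

## Robot

A 6-joint arm with a two-finger parallel gripper is mounted at the origin on the work surface. World frame = base frame: x ahead of the robot, y to its left, z up, the work surface at z = 0. Lengths are in m, angles in rad, forces in N, time in s.
With the tool pointing down it reaches from about 0.3 to 0.775 m from the base axis. Payload 14.6 kg.
Tool frame: the origin (TCP) lies midway between the tips of the shut fingers; the grasp point (between the pads) lies 19 mm behind it; z points along the fingers, y is the line along which they close (so a half turn about z gives the same grasp; the last joint's range is limited). The gripper opens to 94 mm and grips with 3 to 60 N. Pads are 16 mm wide; open, the fingers measure 119 mm over their backs; the gripper's body (75 mm by 177 mm) begins 78 mm behind the grasp point.
Start: joints at [1.28, 0.3, 1.521, -0, 1.321, -0.067], TCP at [0.122, 0.536, 0.205] pointing down, gripper open.
Joint ranges: [-3.03, 3.03], [-0.79, 2.21], [0.23, 2.52], [-1.04, 4.18], [0, 3.07], [-2.55, 2.55]. Speed limits (rad/s): [2.22, 2.22, 2.57, 3.14, 3.14, 3.14].

## Interface

Orientations are given as [roll, pitch, yaw] about the fixed x, y, z axes, in that order (R = Rz(yaw) Ry(pitch) Rx(roll)).
In Python, from station import * gives the robot as it stands.
- The arm moves only by the tool send_rows, never from a script. Its argument "targets" is a list of rows, each an object of numbers: "x", "y", "z": the shift along the world's x, y, z in units of 0.2 m (1.0 is 0.2 m); "spin": the turn about the world's z in units of pi/2 rad (1.0 is pi/2 rad); "claw": the finger opening in mm, from 0 to 94. A call has 1 to 20 rows; each row shifts and turns the commanded pose from where the row before left it; what a row does not reach is not made up. A row lasts 1/10 s, in which the tool goes at most 50 mm and 8.59 degrees, less where a joint would pass 70% of its speed; a pose out of reach is approached as far as the arm can. A call with a number of a shift or a turn outside -1 to 1 is refused whole. A call with a gripper value outside its range is refused whole. The fingers move at their own pace and stop on an object; "force" is the grip in N (left out, the last holds). Time passes only in rows, so rows that do not move let the fingers close. It gives the time, the measured TCP pose, the force, the opening and the grip force at its end, in the units of the state.
- get_obs(): the state, without advancing time (a new reading comes with each control period).
- camera(name): name is "side" or "top"; returns the picture (420x560x3 uint8, blue, green, red); there is no depth.
- camera_model(name): a dict with "fovy" (degrees; the focal length in pixels is half the picture's height over the tangent of half this angle, whatever the lens; pixels are square), "cx", "cy" (the principal point, pixels), "dist" ([k1, k2, p1, p2, k3] as OpenCV has them; the pictures are not rectified), "T" (4x4, takes a point from camera to world coordinates). Camera axes: x right, y down, z forward; pixel columns grow to the right and rows downward; lengths in m; the calibration is good to about 2 mm. A picture is of the moment at which its call begins. camera_model takes no time and is no camera call.
- hand_in(): hands the job in; it is judged then, once.
The state is a dict: "time_s": time; "qpos": joint angles; "joint_vel": joint speeds; "tau": joint torques, N m; "ee_pos": TCP position; "eef_rot": TCP orientation; "force": force on the tool from outside, world axes, zero at the start; "moment": the same for the moment, N m; "grip_width": finger opening in m; "grip_force": force on a finger pad.
Only numpy, scipy, OpenCV 4.12 (cv2) and the standard library are available. Lean on these libraries where they do the work, as an engineer would, in place of code of your own. Each camera call takes 0.05 s, during which the arm holds its last target. There are 200 camera calls.

## Task

Clamp the white palm bar in the bench clamp ready for filing: swing the folded crank handle fully upright first, then wind the crank clockwise, by feel, until the bar is pressed snugly against the fence, tight but not crushed. Let go with the handle left standing and the bar flat and still gripped, and leave the other things on the counter alone.

Things in the scene. Friction and masses are not known exactly. Their poses are not given: they have to be found in the camera images.
- clamp: Grey bench clamp, fixed to the counter. Origin: centre of the underside of its base plate (120 x 270 x 12 mm along its own x, y, z; z up). At its -y end a gear housing (80 x 80 mm, centred at y = -85 mm, top 50 mm above the counter) carries the crank. Towards its +y end a steel fence (100 x 16 x 34 mm, along x) stands on the plate, its face anywhere from y = 62 to 82 mm; not measured.
- mouth (a point): Fixed point on the clamp's plate (own y = +3 mm) where the face of the jaw's sprung dark pad (76 mm wide) stands when the crank reads 0. Winding the crank moves the jaw 15 mm per rad along the clamp's +y, towards the bar and the fence.
- crank (a joint): Turn of the crank, rad, 0 to 4.0, growing clockwise seen from above (closing the jaw). At 0 the arm points along the clamp's +y, at 1.57 along its +x. Starts at 0 to 0.4. An even drag of 0.6 Nm (9.2 N sideways at the handle) must be overcome to turn it at all; it stays where it is left. The bar is gripped at a turn that cannot be measured beforehand, only felt: see grip.
- fold (a joint): Fold of the crank handle, rad: 0 lying flat along the arm, pointing from the pivot back to the hub; 1.57 fully upright, at its stop. Starts at 0 to 0.3, swings stiffly (0.05 Nm friction) and stays where it is left. Its pin lies square to the arm: sideways (turning) pushes do not fold it, pushes towards the hub do.
- hub (a point): Point on the crank's vertical axis, at the height of the fold pin (96 mm above the counter).
- pivot (a point): Fold pin of the handle, at the crank arm's end, 65 mm from the hub axis, 96 mm above the counter; its frame turns with the crank: x outward along the arm, y along the pin, z up. The steel arm below is 10 mm wide, 8 mm thick, its top 12 mm below the pin; two ears, 20 mm over all, reach 6 mm above the pin. Under the arm 26 mm are free over the housing.
- grip (a point): Point on the handle's axis, 42 mm from the fold pin (x from free end to pin, y along the pin). Its black sleeve, 16 mm thick, 12 to 62 mm from the pin, spins freely. Turning push here: 9.2 N drag (relaxing to about 8 N on stopping), rising by 3 N per 0.1 rad once the bar meets the fence (0.23 N per N of squeeze). Snug: 3 to 6.5 N above the drag, a squeeze of 14 to 28 N. Over 45 N crushes the bar.
- bar: Loose palm bar of frosted white plastic, 110 x 28 x 22 mm (own x, y, z), 85 g, lying on the clamp's base plate between jaw and fence, its length across the jaw's travel. 1 to 21 mm of free space remains between it and the fence at the start, so it slides before it is gripped. Origin: centre of its underside.
- stand: Bystander: slotted pine stand 60 x 130 x 30 mm with four upright aluminium stays, up to 130 mm high. Origin: centre of the underside.
- mandrel: Bystander: finger cot on a steel mandrel with a round foot, 60 mm across, 90 mm high. Origin: centre of the underside.
- hammer: Bystander: small bronze-headed tapping hammer lying down, 200 mm long. Origin: under its middle.
- jar: Bystander: closed jar, 60 mm across, 75 mm high. Origin: centre of the underside.
- file: Bystander: flat file with a round wooden handle, 215 mm long, 18 mm high, lying just beyond the clamp. Origin: near its middle, on the counter.
- sparebar: Bystander: smaller white palm bar, 85 x 24 x 18 mm, lying on the counter past the fence end of the clamp. Origin: centre of the underside.
Not all that is in view belongs to the job. Leave any brown or pink look-alike of the bar alone.

How it is judged:
On the way, in this order (a step that is already met when the one before it is completed fails the run):
1. the crank handle is swung fully upright (value of joint fold above 1.4 rad), for 0.2 s.
2. the palm bar is squeezed snugly by the jaw, the handle upright (value of joint fold above 1.35 rad and contact force between clamp and bar between 10 and 34 N), for 0.2 s.
At the end, for the whole second after the job is handed in: The handle stands upright (over 1.35 rad), the crank is at rest, the palm bar lies flat (within 0.1 rad) and square (within 0.08 rad) on the clamp's base plate, within 30 mm of the plate's middle line, at rest, and the jaw squeezes it against the fence with 10 to 34 N (all of step 2 and velocity of joint crank between -0.02 and 0.02 rad/s and angle between bar's own z axis and vertical below 0.1 rad and angle between the x axis of bar and the x axis of clamp, either way round below 0.08 rad and linear speed of bar below 0.01 m/s and x of bar in the frame of clamp between -0.03 and 0.03 m and z of bar in the frame of clamp below 0.018 m); the robot touches nothing.
It fails at once if the crank is wound (its arm's end moved over 25 mm) while the handle is not upright (distance of pivot from where it was at the start of the episode above 0.025 m and value of joint fold below 1.2 rad).
It fails at once if the palm bar is crushed: squeezed by more than 45 N (contact force between clamp and bar above 45 N).
It fails at once if another thing on the counter is shifted by more than 30 mm (distance of any of stand, mandrel, hammer, jar, file, sparebar from where it was at the start of the episode above 0.03 m).
It also fails if it takes over 72 s, if anything falls off the work surface, if the arm or the gripper's body presses on something with over 40 N, if the wrist force passes 120 N, or if a joint passes its speed limit or range.

## Working session

There is one attempt and no reset: what is moved stays moved. The work goes in short steps, Python scripts to look and compute and a tool call to move; the robot and the scene stay as the last step left them, time stands still between calls to the robot, and variables do not carry over. Pictures are saved under pics/ and viewed, at most 10 in all, crops included, and the job is handed in when it is done.

Besides the shell and the picture viewer there is one more tool, called after "Emit:" as name(argument=value, ...) on one line, values as JSON. send_rows: Moves the arm, as the interface text tells. Its arguments: {"type":"object","properties":{"targets":{"type":"array"},"force":{"type":"number"}},"required":["targets"]}

```bash
mkdir -p pics
cat > h.py <<'E'
from station import *
import numpy as np, cv2
def K(m,h=420):
    f=h/2/np.tan(np.radians(m["fovy"])/2); return np.array([[f,0,m["cx"]],[0,f,m["cy"]],[0,0,1.]])
def ray(name,uv):
    m=camera_model(name); p=cv2.undistortPoints(np.array([[uv]],float),K(m),np.array(m["dist"],float))[0,0]
    T=np.array(m["T"]); return T[:3,3],T[:3,:3]@np.array([p[0],p[1],1.])
def onz(name,uv,z):
    o,d=ray(name,uv); return o+d*(z-o[2])/d[2]
def tri(uv1,uv2,n1="top",n2="side"):
    o1,d1=ray(n1,uv1);o2,d2=ray(n2,uv2)
    s=np.linalg.lstsq(np.c_[d1,-d2],o2-o1,rcond=None)[0]
    a=o1+d1*s[0];b=o2+d2*s[1]; return (a+b)/2,np.linalg.norm(a-b)
def proj(name,P):
    m=camera_model(name);T=np.linalg.inv(np.array(m["T"]))
    return cv2.projectPoints(np.array(P,float).reshape(-1,1,3),cv2.Rodrigues(T[:3,:3])[0],T[:3,3],K(m),np.array(m["dist"],float))[0][:,0]
E
python3 - <<'E'
from h import *
for n in("top","side"):
    im=camera(n);cv2.imwrite(f"pics/{n}0.png",im);m=camera_model(n);print(n,m["fovy"],m["cx"],m["cy"],m["dist"],np.round(m["T"],3).tolist())
a=np.vstack([cv2.imread("pics/top0.png"),cv2.imread("pics/side0.png")])
o=get_obs();print(o)
E
```

```text
top 50.14162305144643 280.6625903625597 212.0890521523233 [-0.07078218  0.          0.          0.          0.        ] [[-0.018, -0.994, 0.106, 0.399], [-1.0, 0.016, -0.016, 0.018], [0.014, -0.106, -0.994, 1.423], [0.0, 0.0, 0.0, 1.0]]
side 55.00738467138088 277.5566338381917 211.02996240387665 [-0.08478998  0.          0.          0.          0.        ] [[-0.988, -0.114, 0.1, 0.452], [-0.151, 0.687, -0.71, 0.679], [0.012, -0.717, -0.697, 0.742], [0.0, 0.0, 0.0, 1.0]]
{'time_s': 0.1, 'qpos': array([ 1.28039221e+00,  3.00400042e-01,  1.52151173e+00, -1.41610626e-05,
        1.32072216e+00, -6.65908495e-02]), 'joint_vel': array([-0.00074089, -0.00184116, -0.00245627, -0.00016085,  0.00115596,
       -0.00088196]), 'tau': array([ 2.58354747e-03, -5.32646334e+01, -3.53283906e+01,  7.09332456e-02,
        2.34963780e-02, -1.17168256e-04]), 'ee_pos': array([0.12200513, 0.53605206, 0.20495465]), 'eef_rot': array([-3.14055277e+00, -5.56018652e-05,  2.91778287e+00]), 'force': array([-0.34378189,  0.01281087,  0.56711789]), 'moment': array([-0.01558106,  0.03669884, -0.01214132]), 'grip_force': 0.0, 'grip_width': 0.0941219438151368}
```

View pics/top0.png

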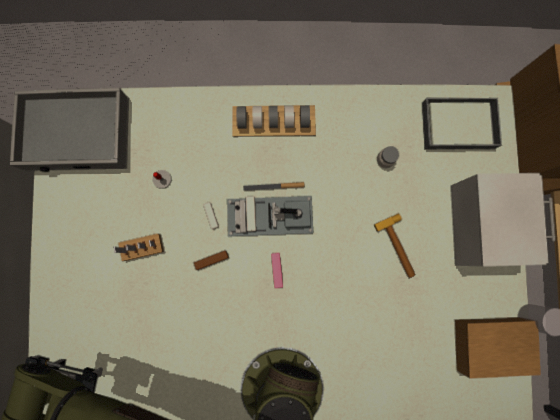

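View pics/side0.png

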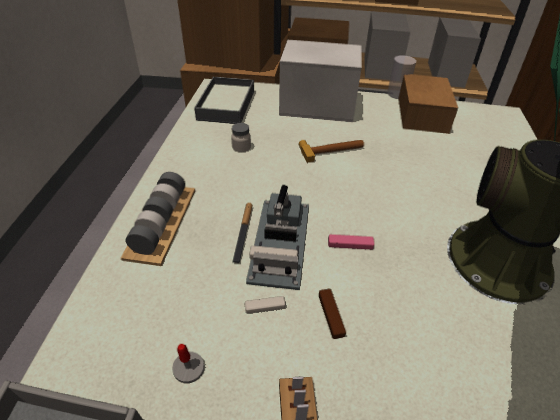

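The top view shows the clamp at about (270,216), fence end on the left, crank on the right near (285,212). The white bar sits in the clamp at (250,215) and the spare bar at (211,215). The brown (211,260) and pink (277,270) bars are look-alikes. The job's bar is the white one at (250,215), since it lies on the clamp plate between jaw and fence. I'll confirm this in an enlarged crop.

Run:
```python
from h import *
t=cv2.imread("pics/top0.png")[185:250,215:325];s=cv2.imread("pics/side0.png")[175:295,225:335]
t=cv2.resize(t,(770,455),interpolation=cv2.INTER_CUBIC);s=cv2.resize(s,(550,600),interpolation=cv2.INTER_CUBIC)
cv2.imwrite("pics/tc.png",t);cv2.imwrite("pics/sc.png",s)
```

```text
(no output)
```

View pics/tc.png

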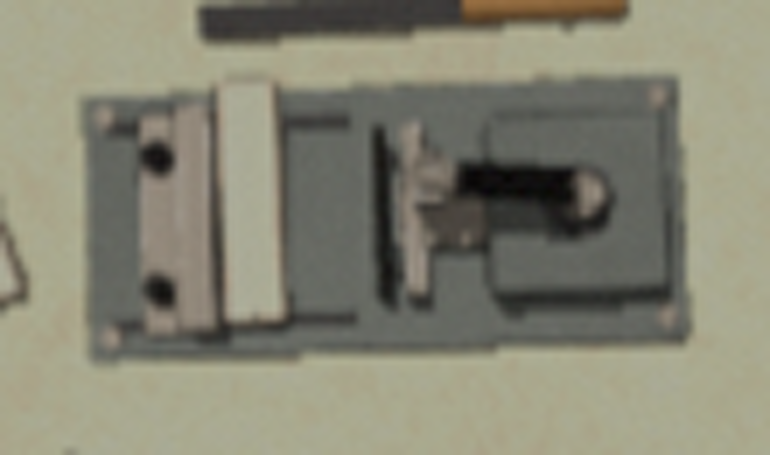

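View pics/sc.png

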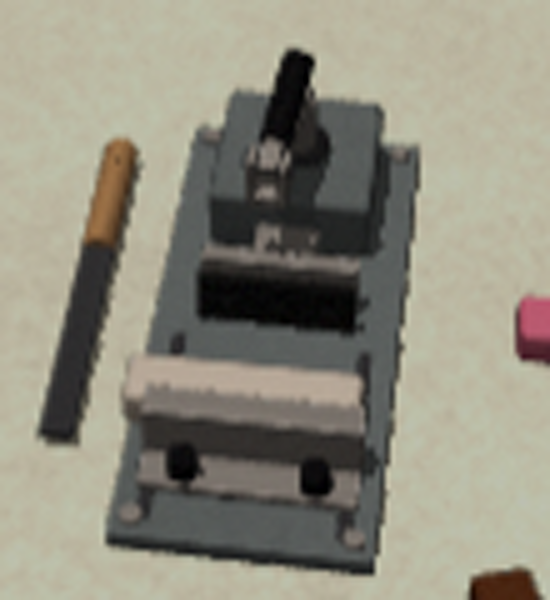

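The crops confirm it: the white bar lies on the plate just short of the fence, at top crop (250,205). The handle is folded back along the arm, with its ears at top crop (435,175) and side crop (268,155). Its free end is near top crop (575,185) and side crop (300,60).

Run:
```python
from h import *
tp=lambda x,y:(x/7+215,y/7+185); sp=lambda x,y:(x/5+225,y/5+175)
c=[onz("top",tp(*p),.012)[:2] for p in((83,98),(677,77),(688,340),(92,360))]
c=np.array(c);print(c.round(4),"sizes",[np.linalg.norm(c[i]-c[(i+1)%4]).round(4) for i in range(4)])
cs=np.array([onz("side",sp(*p),.012)[:2] for p in((107,545),(200,130),(418,148),(372,572))]);print(cs.round(4))
for C in(c,cs):
    y=(C[0]+C[3]-C[1]-C[2]);print("centre",C.mean(0).round(4),"yaw",np.arctan2(-y[0],y[1]))
print("pivot tri",tri(tp(437,178),sp(268,155)), "top onz",onz("top",tp(437,175),.1),onz("side",sp(268,155),.1))
print("end tri",tri(tp(575,185),sp(298,60)))
print("ball .096",onz("top",tp(590,193),.096),onz("top",tp(590,193),.11))
o=c.mean(0)
print("fence edges",[onz("top",tp(*p),z).round(4) for p,z in(((212,215),.046),((178,215),.046),((217,80),.034),((287,320),.034),((270,80),.034),((222,325),.034))])
```

```text
[[ 0.5941  0.1654]
 [ 0.5993 -0.1041]
 [ 0.4797 -0.106 ]
 [ 0.4753  0.162 ]] sizes [np.float64(0.2695), np.float64(0.1196), np.float64(0.268), np.float64(0.1188)]
[[ 0.5896  0.1732]
 [ 0.5956 -0.0975]
 [ 0.4795 -0.1026]
 [ 0.4731  0.1688]]
centre [0.5371 0.0293] yaw 0.0179485790885479
centre [0.5345 0.0355] yaw 0.022871104182538193
pivot tri (array([0.5449401 , 0.00642827, 0.09869902]), np.float64(0.0008461960681766995)) top onz [0.54650039 0.00643047 0.1       ] [0.54432578 0.00782464 0.1       ]
end tri (array([ 0.53958758, -0.05155896,  0.10832904]), np.float64(0.0015650949044450216))
ball .096 [ 0.53817602 -0.05849846  0.096     ] [ 0.53670628 -0.05769321  0.11      ]
fence edges [array([0.5365, 0.1053, 0.046 ]), array([0.5367, 0.1203, 0.046 ]), array([0.5981, 0.1033, 0.034 ]), array([0.4904, 0.0734, 0.034 ]), array([0.5977, 0.0796, 0.034 ]), array([0.4887, 0.1021, 0.034 ])]
```

Measured clamp: plate 269 x 119 mm (given 270 x 120), centre about (0.536, 0.031), yaw about 0.02. The pivot is near (0.545, 0.0075, 0.098), 62–65 mm from the hub at (0.538, -0.056), so the crank is at about 0.13 and the fold at about 0.2. These agree with the description. I'll move above the handle with the fingers closing along the fold pin.

Emit:
send_rows(targets=[{"x":0.116,"y":-0.158,"spin":-0.052,"claw":60},{"x":0.116,"y":-0.158,"spin":-0.052},{"x":0.116,"y":-0.158,"spin":-0.052},{"x":0.116,"y":-0.158,"spin":-0.052},{"x":0.116,"y":-0.158,"spin":-0.052},{"x":0.116,"y":-0.158,"spin":-0.052},{"x":0.116,"y":-0.158,"spin":-0.052},{"x":0.116,"y":-0.158,"spin":-0.052},{"x":0.116,"y":-0.158,"spin":-0.052},{"x":0.116,"y":-0.158,"spin":-0.052},{"x":0.116,"y":-0.158,"spin":-0.052},{"x":0.116,"y":-0.158,"spin":-0.052},{"x":0.116,"y":-0.158,"spin":-0.052},{"x":0.116,"y":-0.158,"spin":-0.052},{"x":0.116,"y":-0.158,"spin":-0.052},{"x":0.116,"y":-0.158,"spin":-0.052},{"x":0.116,"y":-0.158,"spin":-0.052},{"x":0.116,"y":-0.158,"spin":-0.052},{"x":0},{"x":0}], force=15)

```text
schema error: expected keys x, y, z, spin, claw
```

Emit:
send_rows(targets=[{"x":0.116,"y":-0.158,"z":0,"spin":-0.052,"claw":60},{"x":0.116,"y":-0.158,"z":0,"spin":-0.052,"claw":60},{"x":0.116,"y":-0.158,"z":0,"spin":-0.052,"claw":60},{"x":0.116,"y":-0.158,"z":0,"spin":-0.052,"claw":60},{"x":0.116,"y":-0.158,"z":0,"spin":-0.052,"claw":60},{"x":0.116,"y":-0.158,"z":0,"spin":-0.052,"claw":60},{"x":0.116,"y":-0.158,"z":0,"spin":-0.052,"claw":60},{"x":0.116,"y":-0.158,"z":0,"spin":-0.052,"claw":60},{"x":0.116,"y":-0.158,"z":0,"spin":-0.052,"claw":60},{"x":0.116,"y":-0.158,"z":0,"spin":-0.052,"claw":60},{"x":0.116,"y":-0.158,"z":0,"spin":-0.052,"claw":60},{"x":0.116,"y":-0.158,"z":0,"spin":-0.052,"claw":60},{"x":0.116,"y":-0.158,"z":0,"spin":-0.052,"claw":60},{"x":0.116,"y":-0.158,"z":0,"spin":-0.052,"claw":60},{"x":0.116,"y":-0.158,"z":0,"spin":-0.052,"claw":60},{"x":0.116,"y":-0.158,"z":0,"spin":-0.052,"claw":60},{"x":0.116,"y":-0.158,"z":0,"spin":-0.052,"claw":60},{"x":0.116,"y":-0.158,"z":0,"spin":-0.052,"claw":60},{"x":0,"y":0,"z":0,"spin":0,"claw":60},{"x":0,"y":0,"z":0,"spin":0,"claw":60}], force=15)

```text
time_s: 2.1
ee_pos: [0.5394, -0.0328, 0.2048]
eef_rot: [-3.14, -0.0, 1.447]
force: [-0.4, -0.4, -0.2]
grip_width: 0.0597
grip_force: 0.0
```

Emit:
send_rows(targets=[{"x":0,"y":0,"z":-0.12,"spin":0,"claw":50},{"x":0,"y":0,"z":-0.12,"spin":0,"claw":50},{"x":0,"y":0,"z":-0.12,"spin":0,"claw":50},{"x":0,"y":0,"z":-0.12,"spin":0,"claw":50},{"x":0,"y":0,"z":-0.12,"spin":0,"claw":50},{"x":0,"y":0,"z":0,"spin":0,"claw":50},{"x":0,"y":0,"z":0,"spin":0,"claw":10},{"x":0,"y":0,"z":0,"spin":0,"claw":10},{"x":0,"y":0,"z":0,"spin":0,"claw":10},{"x":0,"y":0,"z":0,"spin":0,"claw":10},{"x":0,"y":0,"z":0,"spin":0,"claw":10},{"x":0,"y":0,"z":0,"spin":0,"claw":10},{"x":0,"y":0,"z":0,"spin":0,"claw":10}], force=15)

```text
time_s: 3.4
ee_pos: [0.5413, -0.0328, 0.0865]
eef_rot: [3.137, 0.0, 1.448]
force: [9.2, -0.7, 0.0]
grip_width: 0.0154
grip_force: 15.0
```

Run:
```python
from h import *
im=camera("side");s=cv2.resize(im[150:290,210:350],(600,600),interpolation=cv2.INTER_CUBIC);cv2.imwrite("pics/s1.png",s)
o=get_obs();print(o["qpos"].round(3),o["force"],o["ee_pos"])
```

```text
[-0.128  0.409  1.67  -0.     1.058 -0.005] [ 8.65189932 -1.70714162 -1.11083545] [ 0.54128423 -0.03282848  0.08645771]
```

View pics/s1.png

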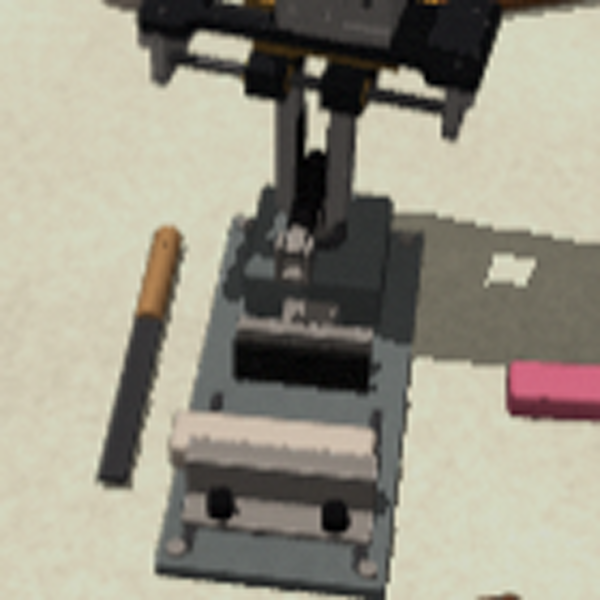

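The side crop shows the fingers straddling the black sleeve at about (312,190), just behind the ears at (293,240), and the rest is unmoved. The opening of 15.4 mm matches the 16 mm sleeve. Now I'll swing it up in an arc about the pin.

Emit:
send_rows(targets=[{"x":0.009,"y":0.008,"z":0.027,"spin":0,"claw":10},{"x":0.001,"y":0.012,"z":0.025,"spin":0,"claw":10},{"x":0.002,"y":0.015,"z":0.024,"spin":0,"claw":10},{"x":0.002,"y":0.018,"z":0.021,"spin":0,"claw":10},{"x":0.002,"y":0.021,"z":0.019,"spin":0,"claw":10},{"x":0.003,"y":0.023,"z":0.016,"spin":0,"claw":10},{"x":0.003,"y":0.025,"z":0.013,"spin":0,"claw":10},{"x":0.003,"y":0.026,"z":0.009,"spin":0,"claw":10},{"x":0.003,"y":0.027,"z":0.005,"spin":0,"claw":10},{"x":0.003,"y":0.028,"z":0.002,"spin":0,"claw":10},{"x":0,"y":0,"z":0,"spin":0,"claw":10},{"x":0,"y":0,"z":0,"spin":0,"claw":10}], force=15)

```text
time_s: 4.65
ee_pos: [0.5461, 0.0083, 0.1185]
eef_rot: [3.14, -0.0, 1.448]
force: [0.5, -0.5, 5.9]
grip_width: 0.0155
grip_force: 15.0
```

Emit:
send_rows(targets=[{"x":0.001,"y":0.01,"z":-0.003,"spin":0,"claw":10},{"x":0,"y":0.01,"z":0,"spin":0,"claw":10},{"x":0,"y":0,"z":0,"spin":0,"claw":10},{"x":0,"y":0,"z":0,"spin":0,"claw":10}], force=15)

```text
time_s: 5.05
ee_pos: [0.5465, 0.0117, 0.1183]
eef_rot: [3.14, 0.001, 1.447]
force: [0.9, -4.8, 8.9]
grip_width: 0.0148
grip_force: 14.9
```

Run:
```python
from h import *
im=camera("side");s=cv2.resize(im[150:290,210:350],(600,600),interpolation=cv2.INTER_CUBIC);cv2.imwrite("pics/s2.png",s)
o=get_obs();print(o["qpos"].round(3),o["force"],o["ee_pos"])
```

```text
[-4.500e-02  3.790e-01  1.629e+00 -1.000e-03  1.132e+00  7.800e-02] [ 0.45583789 -4.52727373  9.61417472] [0.54654917 0.01165713 0.11830779]
```

View pics/s2.png

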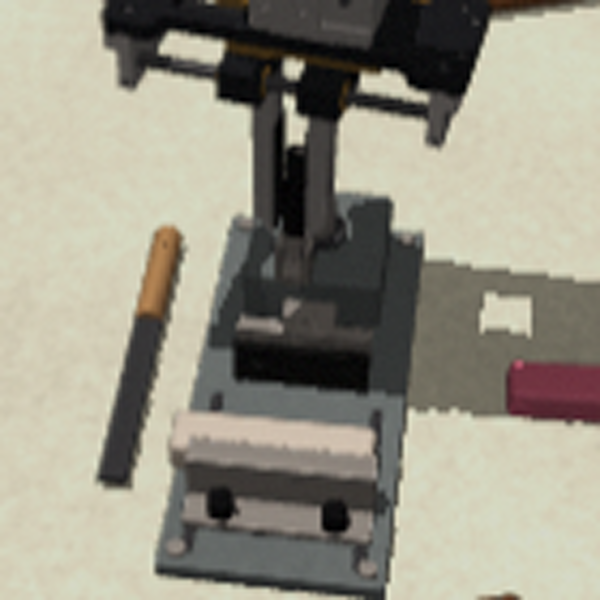

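The side crop shows the sleeve standing vertical between the fingers at about (295,190). I'll press a little more to check that it's against the stop.

Emit:
send_rows(targets=[{"x":0.001,"y":0.01,"z":0.008,"spin":0,"claw":10},{"x":0,"y":0,"z":0,"spin":0,"claw":10},{"x":0,"y":0,"z":0,"spin":0,"claw":10}], force=15)

```text
time_s: 5.4
ee_pos: [0.5465, 0.0139, 0.1189]
eef_rot: [3.141, 0.0, 1.448]
force: [4.1, -3.0, -0.5]
grip_width: 0.0138
grip_force: 14.7
```

The pads are sliding along the sleeve (opening 15.5 to 13.8 mm), so the handle is resisting but its angle is uncertain. I'll release, back off and look.

Emit:
send_rows(targets=[{"x":0,"y":0,"z":0,"spin":0,"claw":40},{"x":0,"y":0,"z":0,"spin":0,"claw":40},{"x":0,"y":0,"z":0,"spin":0,"claw":40},{"x":0,"y":0,"z":0.2,"spin":0,"claw":40},{"x":0,"y":0,"z":0.2,"spin":0,"claw":40},{"x":0,"y":-0.2,"z":0.0,"spin":0,"claw":0},{"x":0,"y":-0.2,"z":0,"spin":0,"claw":0},{"x":0,"y":-0.2,"z":0,"spin":0,"claw":0},{"x":0,"y":0,"z":0,"spin":0,"claw":0},{"x":0,"y":0,"z":0,"spin":0,"claw":0}], force=15)

```text
time_s: 6.4
ee_pos: [0.546, -0.1062, 0.1984]
eef_rot: [-3.141, -0.0, 1.446]
force: [-0.4, 0.1, 0.6]
grip_width: 0.0038
grip_force: 0.0
```

Run:
```python
from h import *
t=camera("top");s=camera("side");cv2.imwrite("pics/t3f.png",t);cv2.imwrite("pics/s3f.png",s)
a=cv2.resize(t[185:245,225:320],(760,480),interpolation=cv2.INTER_CUBIC)[:,:400]
b=cv2.resize(s[150:230,245:325],(480,480),interpolation=cv2.INTER_CUBIC)[:,:400]
cv2.imwrite("pics/c3.png",np.hstack([a,b]))
o=get_obs();print(o["ee_pos"])
```

```text
[ 0.54622962 -0.10501533  0.19858508]
```

View pics/c3.png

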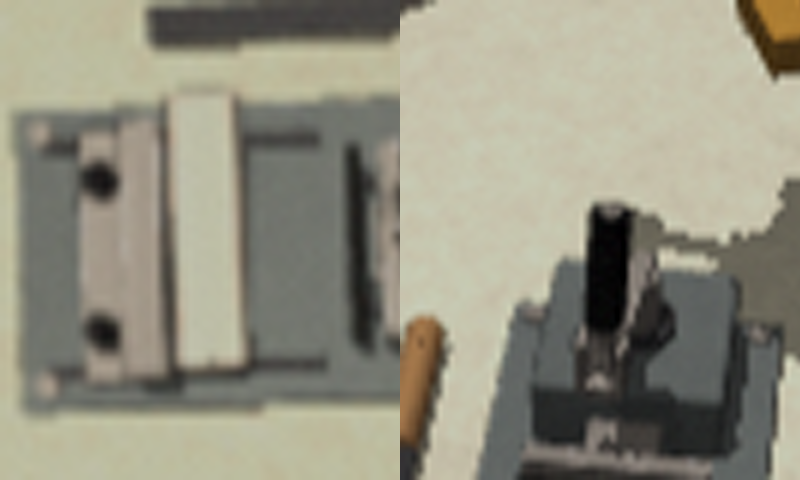

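The side half shows the handle standing, free end at (280,184) and sleeve base at (279,205) in full-frame pixels. The bar is unmoved. I'll check the angle numerically with both views.

Run:
```python
from h import *
t=cv2.imread("pics/t3f.png");
a=cv2.resize(t[190:235,262:322],(800,600),interpolation=cv2.INTER_CUBIC);cv2.imwrite("pics/c4.png",a)
E=(280.3,184.5);B=(279.2,204.5)
for z in(.158,.161,.165):print("end @z",z,onz("side",E,z).round(4))
print("base .108",onz("side",B,.108).round(4))
piv=np.array([.5455,.0085,.096]);d=np.array([-.115,-.99,0])
for f in(1.2,1.3,1.4,1.57):
    P=[piv+r*(np.cos(f)*d+np.array([0,0,np.sin(f)])) for r in(12,42,62,65) for r in [r/1000]]
    print(f,"side",proj("side",P).round(1).tolist(),"top",proj("top",P).round(1).tolist())
```

```text
end @z 0.158 [ 0.5426 -0.001   0.158 ]
end @z 0.161 [0.5422 0.0025 0.161 ]
end @z 0.165 [0.5415 0.0071 0.165 ]
base .108 [0.5426 0.011  0.108 ]
1.2 side [[278.6, 202.6], [280.0, 190.5], [281.0, 182.3], [281.1, 181.1]] top [[278.2, 210.2], [282.0, 209.5], [284.7, 209.0], [285.1, 209.0]]
1.3 side [[278.5, 202.8], [279.6, 191.2], [280.3, 183.3], [280.4, 182.1]] top [[277.8, 210.2], [280.7, 209.3], [282.6, 208.8], [282.9, 208.7]]
1.4 side [[278.3, 203.1], [279.1, 192.1], [279.6, 184.5], [279.7, 183.3]] top [[277.4, 210.1], [279.3, 209.2], [280.5, 208.5], [280.7, 208.4]]
1.57 side [[278.1, 203.6], [278.3, 193.9], [278.4, 187.1], [278.4, 186.1]] top [[276.8, 210.0], [276.8, 208.9], [276.9, 208.1], [276.9, 208.0]]
```

View pics/c4.png

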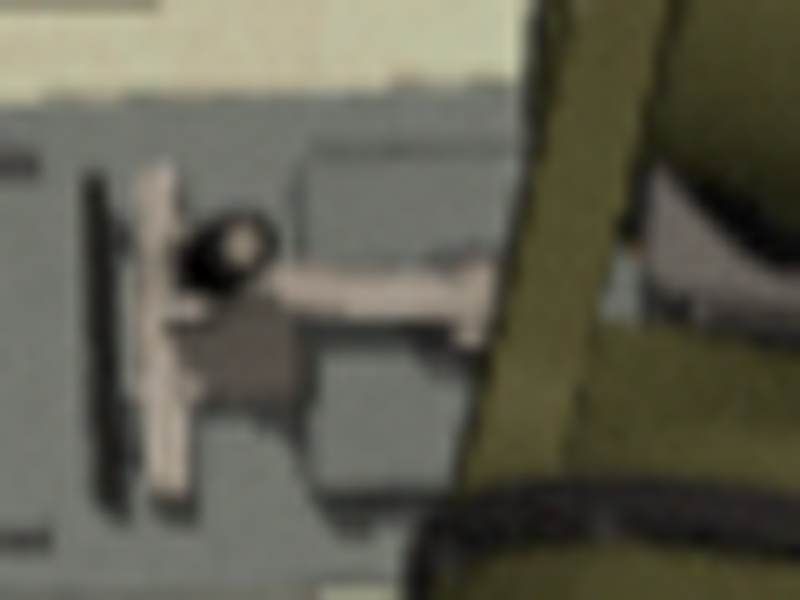

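From the top crop, the handle's free end is at (280.2,208.2) and its base at (276.6,210), so the fold is only about 1.4. I'll push it the rest of the way from the hub side with closed fingers.

Emit:
send_rows(targets=[{"x":-0.012,"y":0,"z":-0.18,"spin":0,"claw":0},{"x":0,"y":0,"z":-0.18,"spin":0,"claw":0},{"x":0,"y":0.2,"z":0,"spin":0,"claw":0},{"x":0,"y":0.15,"z":0,"spin":0,"claw":0},{"x":0,"y":0.03,"z":0,"spin":0,"claw":0},{"x":0,"y":0.03,"z":0,"spin":0,"claw":0},{"x":0.002,"y":0.02,"z":0,"spin":0,"claw":0},{"x":0.002,"y":0.02,"z":0,"spin":0,"claw":0},{"x":0,"y":0,"z":0,"spin":0,"claw":0},{"x":0,"y":0,"z":0,"spin":0,"claw":0}], force=15)

```text
time_s: 7.5
ee_pos: [0.5447, -0.0163, 0.1266]
eef_rot: [3.142, -0.0, 1.447]
force: [-0.4, -0.9, 0.9]
grip_width: 0.0004
grip_force: 0.0
```

Emit:
send_rows(targets=[{"x":0.002,"y":0.02,"z":0,"spin":0,"claw":0},{"x":0.002,"y":0.02,"z":0,"spin":0,"claw":0},{"x":0,"y":0,"z":0,"spin":0,"claw":0},{"x":0,"y":0,"z":0,"spin":0,"claw":0}], force=15)

```text
time_s: 7.9
ee_pos: [0.5455, -0.0082, 0.1267]
eef_rot: [3.142, 0.001, 1.448]
force: [-0.5, -5.2, 0.8]
grip_width: 0.0005
grip_force: 2.3
```

Emit:
send_rows(targets=[{"x":0.001,"y":0.01,"z":0,"spin":0,"claw":0},{"x":0.001,"y":0.01,"z":0,"spin":0,"claw":0},{"x":0,"y":0,"z":0,"spin":0,"claw":0},{"x":0,"y":0,"z":0,"spin":0,"claw":0}], force=15)

```text
time_s: 8.3
ee_pos: [0.5455, -0.0064, 0.1268]
eef_rot: [-3.141, 0.004, 1.447]
force: [-5.0, -19.9, 3.9]
grip_width: 0.0003
grip_force: 10.3
```

The handle is firmly on its stop (20 N, moved only 2 mm). I'll back off and regrip it upright, centred.

Emit:
send_rows(targets=[{"x":0,"y":-0.04,"z":0,"spin":0,"claw":0},{"x":0,"y":0,"z":0.15,"spin":0,"claw":20},{"x":0,"y":0,"z":0.15,"spin":0,"claw":50},{"x":0,"y":0.05,"z":0,"spin":0,"claw":50},{"x":0,"y":0.055,"z":0,"spin":0,"claw":50},{"x":0,"y":0,"z":0,"spin":0,"claw":50},{"x":0,"y":0,"z":0,"spin":0,"claw":50},{"x":0,"y":0,"z":-0.16,"spin":0,"claw":50},{"x":0,"y":0,"z":-0.16,"spin":0,"claw":50},{"x":0,"y":0,"z":0,"spin":0,"claw":10},{"x":0,"y":0,"z":0,"spin":0,"claw":10},{"x":0,"y":0,"z":0,"spin":0,"claw":10},{"x":0,"y":0,"z":0,"spin":0,"claw":10},{"x":0,"y":0,"z":0,"spin":0,"claw":10},{"x":0,"y":0,"z":0,"spin":0,"claw":10}], force=30)

```text
time_s: 9.8
ee_pos: [0.5462, 0.0091, 0.1237]
eef_rot: [3.14, -0.0, 1.448]
force: [-1.9, -0.7, 6.7]
grip_width: 0.0153
grip_force: 30.0
```

Run:
```python
import numpy as np
f=.13+.12*np.arange(23);P=65/200*np.c_[np.sin(f),np.cos(f)]
for i,d in enumerate(np.diff(P,axis=0)):print(round(f[i+1],2),d.round(3), (P[i+1]*200+[537.8,-55.4]).round(1))
```

```text
0.25 [ 0.038 -0.007] [553.9   7.6]
0.37 [ 0.037 -0.012] [561.3   5.2]
0.49 [ 0.035 -0.016] [568.4   2. ]
0.61 [ 0.033 -0.02 ] [575.   -2.1]
0.73 [ 0.031 -0.024] [581.1  -7. ]
0.85 [ 0.027 -0.028] [586.6 -12.5]
0.97 [ 0.024 -0.031] [591.4 -18.7]
1.09 [ 0.02  -0.033] [595.4 -25.3]
1.21 [ 0.016 -0.036] [598.6 -32.5]
1.33 [ 0.012 -0.037] [600.9 -39.9]
1.45 [ 0.007 -0.038] [602.3 -47.6]
1.57 [ 0.002 -0.039] [602.8 -55.3]
1.69 [-0.002 -0.039] [602.3 -63.1]
1.81 [-0.007 -0.038] [600.9 -70.8]
1.93 [-0.011 -0.037] [598.7 -78.2]
2.05 [-0.016 -0.036] [595.5 -85.4]
2.17 [-0.02  -0.033] [591.5 -92.1]
2.29 [-0.024 -0.031] [586.7 -98.2]
2.41 [-0.027 -0.028] [ 581.2 -103.8]
2.53 [-0.031 -0.024] [ 575.1 -108.6]
2.65 [-0.033 -0.02 ] [ 568.5 -112.7]
2.77 [-0.035 -0.016] [ 561.4 -116. ]
```

Emit:
send_rows(targets=[{"x":0.038,"y":-0.007,"z":0,"spin":-0.06,"claw":10},{"x":0.037,"y":-0.012,"z":0,"spin":-0.06,"claw":10},{"x":0.035,"y":-0.016,"z":0,"spin":-0.06,"claw":10},{"x":0.033,"y":-0.02,"z":0,"spin":-0.06,"claw":10},{"x":0.031,"y":-0.024,"z":0,"spin":-0.06,"claw":10},{"x":0,"y":0,"z":0,"spin":0,"claw":10},{"x":0,"y":0,"z":0,"spin":0,"claw":10}], force=30)

```text
time_s: 10.5
ee_pos: [0.5815, -0.006, 0.1238]
eef_rot: [3.14, -0.002, 0.976]
force: [0.9, 5.1, 5.0]
grip_width: 0.0156
grip_force: 30.0
```

Emit:
send_rows(targets=[{"x":0.027,"y":-0.028,"z":0,"spin":-0.06,"claw":10},{"x":0.024,"y":-0.031,"z":0,"spin":-0.06,"claw":10},{"x":0.02,"y":-0.033,"z":0,"spin":-0.06,"claw":10},{"x":0.016,"y":-0.036,"z":0,"spin":-0.06,"claw":10},{"x":0.012,"y":-0.037,"z":0,"spin":-0.06,"claw":10},{"x":0.007,"y":-0.038,"z":0,"spin":-0.06,"claw":10},{"x":0.002,"y":-0.039,"z":0,"spin":-0.06,"claw":10}], force=30)

```text
time_s: 11.2
ee_pos: [0.6037, -0.0538, 0.1238]
eef_rot: [-3.141, -0.004, 0.313]
force: [6.2, 9.2, 1.5]
grip_width: 0.0154
grip_force: 30.0
```

Run:
```python
from h import *
im=camera("side");s=cv2.resize(im[140:290,210:350],(560,600),interpolation=cv2.INTER_CUBIC);cv2.imwrite("pics/s5.png",s)
o=get_obs();print(o["qpos"].round(3),o["force"],o["ee_pos"],o["eef_rot"])
```

```text
[-0.152  0.495  1.446  0.002  1.197  1.111] [5.75401484 6.73426874 1.60921541] [ 0.60373523 -0.0550604   0.12379118] [-3.14144976 -0.00443584  0.3065201 ]
```

View pics/s5.png

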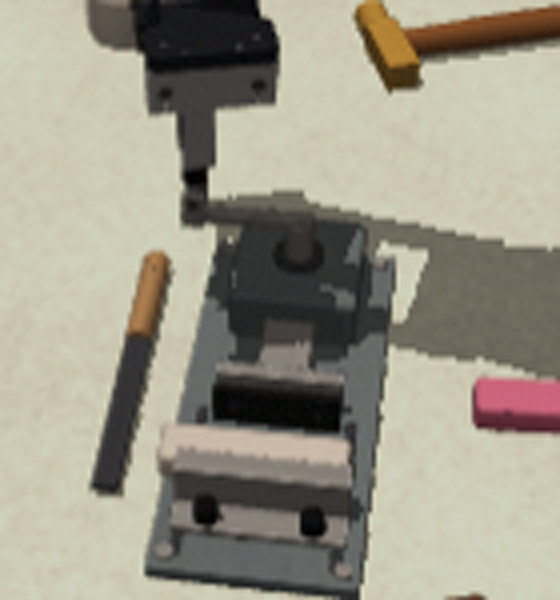

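The side crop shows the handle upright in the fingers at (195,185), the arm along +x and the jaw at (280,400) advancing towards the bar. The tangential force is about 9 N, which matches the drag. I'll continue.

Emit:
send_rows(targets=[{"x":0.005,"y":-0.039,"z":0,"spin":-0.06,"claw":10},{"x":-0.005,"y":-0.038,"z":0,"spin":-0.06,"claw":10},{"x":-0.011,"y":-0.037,"z":0,"spin":-0.06,"claw":10},{"x":-0.016,"y":-0.036,"z":0,"spin":-0.06,"claw":10},{"x":-0.02,"y":-0.033,"z":0,"spin":-0.06,"claw":10},{"x":-0.024,"y":-0.031,"z":0,"spin":-0.06,"claw":10}], force=30)

```text
time_s: 11.85
ee_pos: [0.5893, -0.0973, 0.1238]
eef_rot: [-3.14, -0.004, -0.252]
force: [6.6, 6.3, 1.4]
grip_width: 0.0152
grip_force: 30.0
```

```bash
cat > st.py <<'E'
from h import *
import sys
o=get_obs();H=np.array([.5388,-.0554])
d=o["ee_pos"][:2]-H;f=np.arctan2(d[0],d[1])%(2*np.pi);F=o["force"]
print("t",round(o["time_s"],2),"phi",f.round(3),"r",(1e3*np.linalg.norm(d)).round(2),"Ftan",-(F[0]*np.cos(f)-F[1]*np.sin(f)).round(2),"Frad",(F[0]*np.sin(f)+F[1]*np.cos(f)).round(2),"Fz",F[2].round(1),"q",o["qpos"][[0,5]].round(2),"ee",o["ee_pos"].round(4))
E
python3 st.py;python3 - <<'E'
import numpy as np
f=2.29+.04*np.arange(28);P=65.5/200*np.c_[np.sin(f),np.cos(f)]
for i,d in enumerate(np.diff(P,axis=0)):print(round(f[i+1],2),d.round(3), (P[i+1]*200+[538.8,-55.4]).round(1))
E
```

```text
t 11.85 phi 2.263 r 65.62 Ftan 9.08 Frad 1.08 Fz 1.4 q [-0.23  1.6 ] ee [ 0.5893 -0.0973  0.1238]
2.33 [-0.009 -0.01 ] [ 586.3 -100.5]
2.37 [-0.009 -0.009] [ 584.5 -102.4]
2.41 [-0.01  -0.009] [ 582.6 -104.1]
2.45 [-0.01  -0.009] [ 580.6 -105.9]
2.49 [-0.01  -0.008] [ 578.5 -107.5]
2.53 [-0.011 -0.008] [ 576.4 -109. ]
2.57 [-0.011 -0.007] [ 574.2 -110.5]
2.61 [-0.011 -0.007] [ 572.  -111.9]
2.65 [-0.011 -0.006] [ 569.7 -113.1]
2.69 [-0.012 -0.006] [ 567.4 -114.3]
2.73 [-0.012 -0.005] [ 565.  -115.4]
2.77 [-0.012 -0.005] [ 562.6 -116.4]
2.81 [-0.012 -0.005] [ 560.1 -117.3]
2.85 [-0.012 -0.004] [ 557.6 -118.1]
2.89 [-0.013 -0.004] [ 555.1 -118.8]
2.93 [-0.013 -0.003] [ 552.6 -119.4]
2.97 [-0.013 -0.002] [ 550.  -119.9]
3.01 [-0.013 -0.002] [ 547.4 -120.3]
3.05 [-0.013 -0.001] [ 544.8 -120.6]
3.09 [-0.013 -0.001] [ 542.2 -120.8]
3.13 [-0.013 -0.   ] [ 539.6 -120.9]
3.17 [-0.013  0.   ] [ 536.9 -120.9]
3.21 [-0.013  0.001] [ 534.3 -120.7]
3.25 [-0.013  0.001] [ 531.7 -120.5]
3.29 [-0.013  0.002] [ 529.1 -120.2]
3.33 [-0.013  0.002] [ 526.5 -119.7]
3.37 [-0.013  0.003] [ 524.  -119.2]
```

Tangential force is 9.1 N (pure drag) and the radial force is small. I'll go on in fine steps of 0.04 rad.

Emit:
send_rows(targets=[{"x":-0.009,"y":-0.01,"z":0,"spin":-0.02,"claw":10},{"x":-0.009,"y":-0.009,"z":0,"spin":-0.02,"claw":10},{"x":-0.01,"y":-0.009,"z":0,"spin":-0.02,"claw":10},{"x":-0.01,"y":-0.009,"z":0,"spin":-0.02,"claw":10},{"x":-0.01,"y":-0.008,"z":0,"spin":-0.02,"claw":10}], force=30)

```text
time_s: 12.35
ee_pos: [0.5799, -0.1064, 0.1238]
eef_rot: [-3.139, -0.004, -0.407]
force: [9.4, 5.6, 2.0]
grip_width: 0.0155
grip_force: 30.0
```

```bash
python3 st.py
```

```text
t 12.35 phi 2.463 r 65.49 Ftan 10.89 Frad 1.53 Fz 2.0 q [-0.24  1.73] ee [ 0.5799 -0.1064  0.1238]
```

Emit:
send_rows(targets=[{"x":-0.011,"y":-0.008,"z":0,"spin":-0.02,"claw":10},{"x":-0.011,"y":-0.007,"z":0,"spin":-0.02,"claw":10},{"x":-0.011,"y":-0.007,"z":0,"spin":-0.02,"claw":10},{"x":-0.011,"y":-0.006,"z":0,"spin":-0.02,"claw":10}], force=30)

```text
time_s: 12.75
ee_pos: [0.5712, -0.1122, 0.1238]
eef_rot: [-3.139, -0.004, -0.533]
force: [8.6, 3.4, 0.2]
grip_width: 0.0155
grip_force: 30.0
```

```bash
python3 st.py
```

```text
t 12.75 phi 2.623 r 65.4 Ftan 9.16 Frad 1.28 Fz 0.2 q [-0.26  1.85] ee [ 0.5712 -0.1122  0.1238]
```

Emit:
send_rows(targets=[{"x":-0.012,"y":-0.006,"z":0,"spin":-0.02,"claw":10},{"x":-0.012,"y":-0.005,"z":0,"spin":-0.02,"claw":10},{"x":-0.012,"y":-0.005,"z":0,"spin":-0.02,"claw":10}], force=30)

```text
time_s: 13.05
ee_pos: [0.564, -0.1156, 0.1238]
eef_rot: [-3.139, -0.004, -0.627]
force: [9.5, 2.2, -0.8]
grip_width: 0.0156
grip_force: 30.0
```

```bash
python3 st.py
```

```text
t 13.05 phi 2.745 r 65.27 Ftan 9.58 Frad 1.64 Fz -0.8 q [-0.27  1.93] ee [ 0.564  -0.1156  0.1238]
```

Emit:
send_rows(targets=[{"x":-0.012,"y":-0.005,"z":0,"spin":-0.02,"claw":10},{"x":-0.012,"y":-0.004,"z":0,"spin":-0.02,"claw":10}], force=30)

```text
time_s: 13.25
ee_pos: [0.5592, -0.1174, 0.1238]
eef_rot: [-3.139, -0.004, -0.69]
force: [8.3, 2.2, -0.6]
grip_width: 0.0152
grip_force: 30.0
```

```bash
python3 st.py
```

```text
t 13.25 phi 2.824 r 65.26 Ftan 8.57 Frad 0.49 Fz -0.6 q [-0.27  1.99] ee [ 0.5592 -0.1174  0.1238]
```

Emit:
send_rows(targets=[{"x":-0.013,"y":-0.004,"z":0,"spin":-0.02,"claw":10},{"x":-0.013,"y":-0.003,"z":0,"spin":-0.02,"claw":10}], force=30)

```text
time_s: 13.45
ee_pos: [0.554, -0.1188, 0.1238]
eef_rot: [-3.139, -0.004, -0.753]
force: [9.6, 2.4, 0.7]
grip_width: 0.0155
grip_force: 30.0
```

```bash
python3 st.py
```

```text
t 13.45 phi 2.906 r 65.22 Ftan 9.89 Frad -0.08 Fz 0.7 q [-0.28  2.05] ee [ 0.554  -0.1188  0.1238]
```

Emit:
send_rows(targets=[{"x":-0.013,"y":-0.002,"z":0,"spin":-0.02,"claw":10},{"x":-0.013,"y":-0.002,"z":0,"spin":-0.02,"claw":10}], force=30)

```text
time_s: 13.65
ee_pos: [0.5489, -0.1197, 0.1238]
eef_rot: [-3.138, -0.004, -0.816]
force: [10.4, 1.6, 0.3]
grip_width: 0.0152
grip_force: 30.0
```

```bash
python3 st.py
```

```text
t 13.65 phi 2.986 r 65.09 Ftan 10.54 Frad 0.04 Fz 0.3 q [-0.28  2.11] ee [ 0.5489 -0.1197  0.1238]
```

Emit:
send_rows(targets=[{"x":-0.013,"y":-0.001,"z":0,"spin":-0.02,"claw":10}], force=30)

```text
time_s: 13.75
ee_pos: [0.5464, -0.12, 0.1238]
eef_rot: [-3.138, -0.004, -0.847]
force: [11.9, 1.0, -1.7]
grip_width: 0.0157
grip_force: 30.0
```

```bash
python3 st.py
```

```text
t 13.75 phi 3.025 r 65.03 Ftan 11.98 Frad 0.39 Fz -1.7 q [-0.28  2.14] ee [ 0.5464 -0.12    0.1238]
```

Emit:
send_rows(targets=[{"x":-0.013,"y":-0.001,"z":0,"spin":-0.02,"claw":10}], force=30)

```text
time_s: 13.85
ee_pos: [0.5439, -0.1202, 0.1238]
eef_rot: [-3.138, -0.004, -0.878]
force: [12.2, 1.2, -2.0]
grip_width: 0.0156
grip_force: 30.0
```

```bash
python3 st.py
```

```text
t 13.85 phi 3.063 r 65.0 Ftan 12.22 Frad -0.2 Fz -2.0 q [-0.28  2.17] ee [ 0.5439 -0.1202  0.1238]
```

Emit:
send_rows(targets=[{"x":-0.013,"y":0,"z":0,"spin":-0.02,"claw":10}], force=30)

```text
time_s: 13.95
ee_pos: [0.5415, -0.1203, 0.1238]
eef_rot: [-3.137, -0.004, -0.91]
force: [13.7, -0.4, -3.0]
grip_width: 0.0154
grip_force: 30.0
```

```bash
python3 st.py
```

```text
t 13.95 phi 3.101 r 64.93 Ftan 13.71 Frad 0.98 Fz -3.0 q [-0.29  2.2 ] ee [ 0.5415 -0.1203  0.1238]
```

Emit:
send_rows(targets=[{"x":-0.006,"y":0,"z":0,"spin":-0.01,"claw":10}], force=30)

```text
time_s: 14.05
ee_pos: [0.5403, -0.1203, 0.1238]
eef_rot: [-3.137, -0.005, -0.926]
force: [14.1, -0.6, -2.7]
grip_width: 0.0153
grip_force: 30.0
```

```bash
python3 st.py
```

```text
t 14.05 phi 3.118 r 64.89 Ftan 14.12 Frad 0.92 Fz -2.7 q [-0.29  2.21] ee [ 0.5403 -0.1203  0.1238]
```

The push is 14.1 N, about 4.8 N above drag, so a squeeze of about 21 N. I'll hold and confirm before releasing.

Emit:
send_rows(targets=[{"x":0,"y":0,"z":0,"spin":0,"claw":10},{"x":0,"y":0,"z":0,"spin":0,"claw":10},{"x":0,"y":0,"z":0,"spin":0,"claw":10}], force=30)

```text
time_s: 14.35
ee_pos: [0.5403, -0.1203, 0.1238]
eef_rot: [-3.138, -0.004, -0.924]
force: [11.5, -0.3, -2.0]
grip_width: 0.0151
grip_force: 30.0
```

```bash
python3 st.py
python3 - <<'E'
from h import *
im=camera("side");s=cv2.resize(im[150:290,210:350],(600,600),interpolation=cv2.INTER_CUBIC);cv2.imwrite("pics/s6.png",s)
E
python3 st.py
```

```text
t 14.35 phi 3.119 r 64.91 Ftan 11.53 Frad 0.55 Fz -2.0 q [-0.29  2.21] ee [ 0.5403 -0.1203  0.1238]
t 14.4 phi 3.119 r 64.93 Ftan 12.41 Frad 0.12 Fz -1.9 q [-0.29  2.21] ee [ 0.5403 -0.1203  0.1238]
```

Emit:
send_rows(targets=[{"x":0,"y":0,"z":0,"spin":0,"claw":20},{"x":0,"y":0,"z":0,"spin":0,"claw":30},{"x":0,"y":0,"z":0,"spin":0,"claw":45},{"x":0,"y":0,"z":0,"spin":0,"claw":45},{"x":0,"y":0,"z":0.1,"spin":0,"claw":45},{"x":0,"y":0,"z":0.2,"spin":0,"claw":45},{"x":0,"y":0,"z":0.2,"spin":0,"claw":45},{"x":-0.2,"y":-0.1,"z":0,"spin":0,"claw":45},{"x":-0.2,"y":-0.1,"z":0,"spin":0,"claw":45},{"x":-0.2,"y":-0.1,"z":0,"spin":0,"claw":45},{"x":0,"y":0,"z":0,"spin":0,"claw":45},{"x":0,"y":0,"z":0,"spin":0,"claw":45}], force=30)

```text
time_s: 15.6
ee_pos: [0.4182, -0.1805, 0.2231]
eef_rot: [-3.141, -0.001, -0.926]
force: [0.6, -0.6, -0.1]
grip_width: 0.0446
grip_force: 0.0
```

Run:
```python
from h import *
t=camera("top");s=camera("side")
cv2.imwrite("pics/t7f.png",t);cv2.imwrite("pics/s7f.png",s)
a=cv2.resize(t[190:240,222:322],(800,400),interpolation=cv2.INTER_CUBIC)
b=cv2.resize(s[165:290,235:325],(288,400),interpolation=cv2.INTER_CUBIC)
a=cv2.resize(a,(500,250));c=np.zeros((400,800,3),np.uint8);c[:250,:500]=a;c[:,505:793]=b
cv2.imwrite("pics/c7.png",c)
piv=np.array([.5388,-.0554,.096])+.065*np.array([np.sin(3.119),np.cos(3.119),0]);d=np.array([0,1.,0])
for f in(1.3,1.4,1.57):
    P=[piv+r*(np.cos(f)*d+np.array([0,0,np.sin(f)])) for r in(.012,.062)]
    print(f,"side",proj("side",P).round(1).tolist(),"top",proj("top",P).round(1).tolist())
```

```text
1.3 side [[287.6, 170.4], [287.5, 158.1]] top [[319.3, 211.1], [316.3, 209.4]]
1.4 side [[287.7, 170.0], [287.8, 156.2]] top [[319.7, 211.1], [318.5, 209.3]]
1.57 side [[287.8, 169.5], [288.4, 153.4]] top [[320.4, 211.1], [322.2, 209.2]]
```

View pics/c7.png

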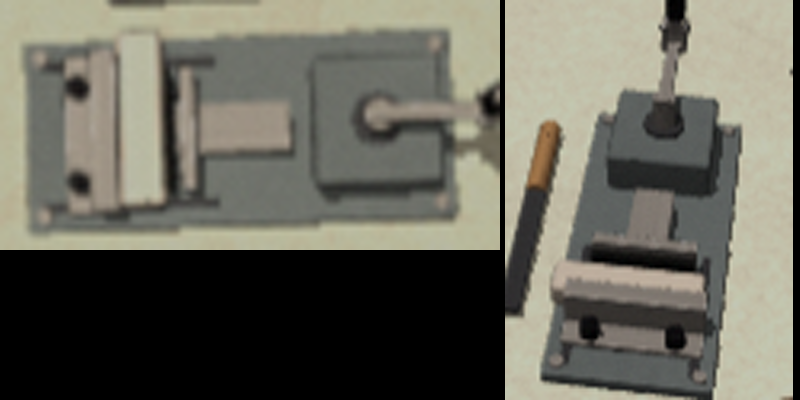

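The crop shows the bar held flat and square between the pad and the fence, but the handle falls outside it. I'll check the handle with a dark mask.

Run:
```python
from h import *
for n,(r0,r1,c0,c1) in(("t7f",(198,222,310,332)),("s7f",(142,182,276,300))):
    g=cv2.imread(f"pics/{n}.png").max(2)[r0:r1,c0:c1]
    print(n,"cols from",c0)
    for i,row in enumerate(g):print(r0+i,"".join("#" if v<45 else "+" if v<85 else "o" if v>150 else "." for v in row))
```

```text
t7f cols from 310
198 ..oooooooooooooooooooo
199 ..oooooooooooooooooooo
200 ..oooooooooooooooooooo
201 ..oooooooooooooooooooo
202 ..oooooooooooooooooooo
203 ..oooooooooooooooooooo
204 ..oooooooooooooooooooo
205 ..oooooooooooooooooooo
206 ...oooooooo...oooooooo
207 ...oooooo....+.ooooooo
208 ...oooo..++....ooooooo
209 ...oooo.+#+...+ooooooo
210 ....ooo.+##+.+.ooooooo
211 oo....o.+###+.oooooooo
212 oo.ooooo.###.ooooooooo
213 ....ooo..+++.ooooooooo
214 +..oooo...+..ooooooooo
215 +..ooooo....oooooooooo
216 +..ooooo....oooooooooo
217 +++.ooo......ooooooooo
218 +++..........ooooooooo
219 +++..........ooooooooo
220 ++....o.......oooooooo
221 +....ooo......oooooooo
s7f cols from 276
142 ooooooooooooooooooooooo.
143 ooooooooooooooooooooooo.
144 oooooooooooooooooooooo..
145 ooooooooooooooooooooooo.
146 ooooooooooooooooooooooo.
147 ooooooooooooooooooooooo.
148 oooooooooooooooooooooooo
149 oooooooooooooooooooooooo
150 oooooooooooooooooooooooo
151 oooooooooooooooooooooooo
152 ooooooooooo...oooooooooo
153 oooooooooo++..#+oooooooo
154 ooooooooo.#+..##oooooooo
155 ooooooooo.######oooooooo
156 ooooooooo.######oooooooo
157 ooooooooo.######oooooooo
158 ooooooooo.######oooooooo
159 ooooooooo.######oooooooo
160 ooooooooo.######oooooooo
161 ooooooooo.######oooooooo
162 ooooooooo.######oooooooo
163 ooooooooo+#####+oooooooo
164 ooooooooo+#####.oooooooo
165 ooooooooo+#####.oooooooo
166 ooooooooo+#####.oooooooo
167 ooooooooo+#####.oooooooo
168 ooooooooo+#####.oooooooo
169 ooooooooo+#####.oooooooo
170 ooooooooo+#####.oooooooo
171 ooooooooo.####++.ooooooo
172 ooooooooo.+###.+.ooooooo
173 ooooooo..++++++.+ooooooo
174 ooooooo.+#+++++++ooooooo
175 oooooooo+#++++++.ooooooo
176 oooooooo+#++++++oooooooo
177 oooooooo++++++++oooooooo
178 ooooooo.++....++oooooooo
179 oooooooo++....++oooooooo
180 oooooooo++...+++oooooooo
181 oooooooo.....+..oooooooo
```

The handle end is at (322,208.5) in the top view and (288.5,153.5) in the side view. Both match the prediction for fold 1.57, so the handle is upright. Handing in.

```bash
python3 -c "
from station import *
print(hand_in())"
```

```text
the job is handed in; nothing more can be done
None
```

The job is handed in, though no verdict came back: the bar is clamped flat against the fence at about 17–21 N (judged by feel), the handle stands upright, and the gripper is clear and touching nothing.

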